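# Ease the wedge out from under the marble display slab and park it in its tray

## Robot

A 7-joint arm with a two-finger parallel gripper is mounted at the origin on a cart in front of the work surface, level with it; the furniture and walls round the work are solid. World frame = base frame: x ahead of the robot, y to its left, z up, the work surface at z = 0. Lengths are in m, angles in rad, forces in N, time in s.
With the tool pointing down it reaches from about 0.4 to 0.875 m from the base axis. Payload 19.3 kg.
Tool frame: the origin (TCP) lies at the very end of the fingers, on their centre line; the grasp point (between the pads) lies 19 mm behind it; z points along the fingers, y is the line along which they close (so a half turn about z gives the same grasp; the last joint's range is limited). The gripper opens to 85 mm and grips with 20 to 120 N. Pads are 22 mm wide; open, the fingers measure 114 mm over their backs; the gripper's body (76 mm by 85 mm) begins 54 mm behind the grasp point. The pads swing forward as they close: fully open they stand 13 mm farther back than shut.
Start: joints at [1.031, 0.521, -0.036, 1.599, 0.021, 1.021, -0.113], TCP at [0.283, -0.557, 0.231] pointing down, gripper open.
Joint ranges: [-2.91, 2.91], [-0.3, 2.13], [-1.5, 1.42], [0.17, 2.43], [-1.26, 4.41], [0.16, 1.93], [-2.52, 2.52]. Speed limits (rad/s): [1.89, 1.89, 2.39, 2.39, 3.01, 3.01, 3.01].

## Interface

Orientations are given as [roll, pitch, yaw] about the fixed x, y, z axes, in that order (R = Rz(yaw) Ry(pitch) Rx(roll)).
In Python, from workcell import bot gives the robot as it stands. The module is installed in compiled form; this text tells all that it offers.
- The arm moves only by the tool apply_moves, never from a script. Its arguments are lists of equal length, an entry for each row: "claw": the finger opening in m, from 0 to 0.0854; "xyz": the shift along the tool's x, y, z in m, a list of three; "twist": the turn, a rotation vector about the tool's x, y, z in rad, a list of three. A call has 1 to 20 rows; each row shifts and turns the commanded pose from where the row before left it, along the tool's axes as they then stand; what a row does not reach is not made up. A row lasts 1/10 s, in which the tool goes at most 50 mm and 8.59 degrees, less where a joint would pass 70% of its speed; a pose out of reach is approached as far as the arm can. A call with a gripper value outside its range is refused whole. The fingers move at their own pace and stop on an object; "force" is the grip in N (left out, the last holds). Time passes only in rows, so rows that do not move let the fingers close. It gives the time, the measured TCP pose, the force, the opening and the grip force at its end, in the units of the state.
- bot.observe(): the state, without advancing time (a new reading comes with each control period).
- bot.grab_frame(name): name is "scene" or "top" or "wrist"; returns a dict with "img" (384x512x3 uint8, red, green, blue), "vfov" (degrees; the focal length in pixels is half the picture's height over the tangent of half this angle, whatever the lens; pixels are square), "cx", "cy" (the principal point, pixels), "view" (4x4, takes a point from world to camera coordinates). Camera axes: x right, y up, looking along -z (the intrinsics and any distortion apply to the point x, -y, -z); pixel columns grow to the right and rows downward; lengths in m; the calibration is good to about 2 mm. A picture is of the moment at which its call begins. There is no depth.
- bot.job_done(): hands the job in; it is judged then, once.
Trained networks look in the newest picture that a camera, given by its name, has taken for a name from the list of things; names that differ only in an ending like _2 or _b are one class to them, and where a whole thing is asked for, a point or a joint stands for the part that bears it (a point fixed in the world has none). Each returns a list of dicts, best first, with "score" (0 to 1); they miss things now and then, are a little off and sometimes report something else, mostly with a low value. They report only what shows in the picture. A call takes as long as a camera call. They do not tell look-alikes from the thing itself.
- bot.find_in(camera, query): "position" ([x, y, z] in m, in world coordinates, good to about 4 mm: the middle of the surface that is visible of it).
The state is a dict: "clock": time; "qpos": joint angles; "qd": joint speeds; "joint_efforts": joint torques, N m; "position": TCP position; "tool_rot": TCP orientation; "force": force on the tool from outside, world axes, zero at the start; "moment": the same for the moment, N m; "grip_width": finger opening in m; "finger_force": force on a finger pad.
Only numpy, scipy, OpenCV 4.12 (cv2) and the standard library are available. Lean on these libraries where they do the work, as an engineer would, in place of code of your own. Each camera call takes 0.05 s, during which the arm holds its last target. There are 200 camera calls.

## Task

Lower the tilted marble display slab: work the orange wedge back out from under it in small, slow tugs on its heel, so that the slab sinks gently until it lies fully down and never drops. Set the wedge down flat on the counter clear of the slab and outside the tray, and let go of it; then take it again by the black fin on its top and lay it flat, fin up, inside the wooden tray (either way round). Do not disturb the jars and the lip stick standing near by.

Things in the scene. Friction and masses are not known exactly. Their poses are not given: they have to be found in the camera images.
- rail: Fixed dark wooden hinge rail with brass hinges, 120 mm wide, 26 mm high; its place and yaw vary. Origin on the counter just below the hinge line, at the middle of its width; the slab reaches from there along the rail's -x; y runs along the hinge line, z up. The hinge line is 13 mm above the counter.
- slab (a joint): Hinge angle of the marble slab (rad): 0 = fully down (underside 4 mm, top 22 mm above the counter), positive = free end raised; about 0.16 at the start, resting on the wedge. The slab is 18 mm thick, 120 mm wide, about 1.1 kg (varies), and reaches 158 mm from the hinge line. The hinge turns freely: unsupported, the slab drops.
- slab_notch (a point): Middle of the lower inner edge of the notch in the slab's free end, 130 mm from the hinge line; this edge rests on the wedge's slope. The notch is 46 mm wide and 28 mm deep, open to the free end and upward; the wedge stands in it.
- wedge: Loose orange plastic wedge, 146 long (x), 36 wide (y) mm, 0.12 kg. Origin: centre of its underside; +x to the tip (x=+73), -x to the heel end (x=-73). Flat top 28 mm high from x=-73 to -7, then sloping down to 3 mm at the tip. Starts with its tip to the hinge. Back about 75 mm along its own -x it is free of the notch's inner edge; 30 mm more and it is past the slab's free end.
- wedge_heel (a point): Point for the tugging grip: 14 mm up in the heel, at x=-53 mm of the wedge, to be gripped across the 36 mm width with the fingers pointing down. At the start the last 48 mm of the heel stick out past the slab's free end.
- wedge_fin (a point): Middle of the black fin on the wedge's top, at x=-15, z=44 mm of the wedge. The fin is 12 mm thick (along x), 26 mm wide (y) and stands from z=28 to z=60 mm, close above the centre of mass. At the start it stands inside the slab's notch with no room for fingers round it.
- tray: Fixed open wooden parking tray, outside 166 x 54 x 30 mm, inside 158 (x) x 46 mm (y), floor 4 mm above the counter, walls 4 mm thick up to 30 mm. Origin at the centre of its underside on the counter; z up. Its place and yaw vary. The walls leave no room for fingers beside the wedge's heel.
- teal_jar_1: Bystander: teal jar with black lid, 46 mm across, 40 mm high, origin at the centre of its underside.
- teal_jar_2: Bystander: second teal jar, same size and origin.
- pink_jar_3: Bystander: pink jar with black lid, 46 mm across, 40 mm high, origin at the centre of its underside.
- lip_stick_1: Bystander: red and white striped lip stick standing upright, 15 mm across, 70 mm high, easily toppled; origin at the centre of its underside.
Things that resemble listed ones, but are neither listed nor needed, are in the scene too. Several things have the shape of the tray; the one meant has the colours described above.

How it is judged:
By the outcome, as a careful person would: the job done as asked, in the order asked, and still so for the second after the job is handed in, with the robot touching nothing.
It also fails if it takes over 58 s, if anything falls off the work surface, if the arm or the gripper's body presses on something with over 40 N, if the wrist force passes 120 N, or if a joint passes its speed limit or range.

## Working session

There is one attempt and no reset: what is moved stays moved. The work goes in short steps, Python scripts to look and compute and a tool call to move; the robot and the scene stay as the last step left them, time stands still between calls to the robot, and variables do not carry over. Pictures are saved under pics/ and viewed, at most 10 in all, crops included, and the job is handed in when it is done.

Besides the shell and the picture viewer there is one more tool, called after "Emit:" by a JSON object that holds its "op" and its "data", one argument or row to a line. apply_moves: Moves the arm, as the interface text tells. Its arguments: {"type":"object","properties":{"claw":{"type":"array"},"xyz":{"type":"array"},"twist":{"type":"array"},"force":{"type":"number"}},"required":["claw","xyz","twist"]}

```bash
mkdir -p pics
cat > h.py <<'E'
import numpy as np,cv2
from workcell import bot
def save(n,fn):
    f=bot.grab_frame(n); cv2.imwrite('pics/'+fn,cv2.cvtColor(f['img'],cv2.COLOR_RGB2BGR)); return f
def fl(f): return 192/np.tan(np.radians(f['vfov'])/2)
def proj(f,p):
    c=f['view']@np.append(p,1); k=fl(f); return f['cx']+k*c[0]/-c[2], f['cy']-k*c[1]/-c[2]
def back(f,u,v,z):
    k=fl(f); d=np.array([(u-f['cx'])/k,-(v-f['cy'])/k,-1]); R=f['view'][:3,:3]; o=-R.T@f['view'][:3,3]; w=R.T@d
    return o+w*(z-o[2])/w[2]
E
python3 - <<'E'
from h import *
print({k:np.round(v,3) for k,v in bot.observe().items()})
a=save('top','t1.png');b=save('scene','s1.png')
for f in(a,b): print({k:f[k] for k in f if k!='img'})
for c in('top','scene'):
  for q in['rail','slab','slab_notch','wedge','wedge_heel','wedge_fin','tray','teal_jar_1','pink_jar_3','lip_stick_1']:
    print(c,q,[(np.round(d['position'],3).tolist(),round(d['score'],2),np.round(proj(a if c=='top' else b,d['position']))) for d in bot.find_in(c,q)])
E
```

```text
{'clock': np.float64(0.0), 'qpos': array([ 1.031,  0.522, -0.036,  1.6  ,  0.021,  1.021, -0.113]), 'qd': array([-0.001, -0.001, -0.001,  0.002,  0.   ,  0.001, -0.   ]), 'joint_efforts': array([-1.0000e-03, -9.2707e+01,  1.9800e+00, -3.6993e+01,  1.8000e-02,
        8.0000e-03, -0.0000e+00]), 'position': array([ 0.283, -0.557,  0.231]), 'tool_rot': array([-3.14,  0.  ,  0.47]), 'force': array([ 0.006, -0.461,  0.131]), 'moment': array([ 0.009, -0.021, -0.023]), 'finger_force': np.float64(0.0), 'grip_width': np.float64(0.085)}
{'vfov': 46.08781529963221, 'cx': 253.88385380446238, 'cy': 195.90797946375272, 'view': array([[-9.78966330e-02, -9.95196497e-01,  4.25919503e-04,
        -1.49692948e-01],
       [ 9.73987165e-01, -9.57223859e-02,  2.05392862e-01,
        -5.40144864e-01],
       [-2.04365487e-01,  2.05221098e-02,  9.78679514e-01,
        -1.04838200e+00],
       [ 0.00000000e+00,  0.00000000e+00,  0.00000000e+00,
         1.00000000e+00]])}
{'vfov': 46.00080388071935, 'cx': 258.51955728133754, 'cy': 199.15833240836363, 'view': array([[-0.81407099, -0.58058663, -0.01440804,  0
[... 1253 characters left out ...]
 slab_notch [([0.469, 0.097, 0.034], 0.84, array([205., 275.]))]
scene wedge [([0.489, 0.011, 0.032], 0.87, array([224., 252.]))]
scene wedge_heel [([0.488, 0.014, 0.031], 0.54, array([223., 253.]))]
scene wedge_fin [([0.489, 0.013, 0.032], 0.6, array([223., 253.]))]
scene tray [([0.499, -0.361, 0.02], 0.79, array([305., 189.])), ([0.546, -0.532, 0.016], 0.72, array([320., 164.]))]
scene teal_jar_1 [([0.611, -0.138, 0.03], 0.89, array([224., 208.])), ([0.618, -0.196, 0.034], 0.67, array([236., 197.]))]
scene pink_jar_3 [([0.611, -0.07, 0.035], 0.58, array([206., 218.]))]
scene lip_stick_1 [([0.618, -0.263, 0.036], 0.7, array([250., 186.])), ([0.491, 0.012, 0.036], 0.63, array([223., 250.]))]
```

```bash
python3 -c "
import cv2
a=cv2.imread('pics/t1.png');cv2.imwrite('pics/t1c.png',cv2.resize(a[130:290,90:440],(798,365),interpolation=cv2.INTER_CUBIC))
b=cv2.imread('pics/s1.png');cv2.imwrite('pics/s1c.png',cv2.resize(b[130:330,130:400],(800,592),interpolation=cv2.INTER_CUBIC))"
```

```text
(no output)
```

View pics/t1c.png

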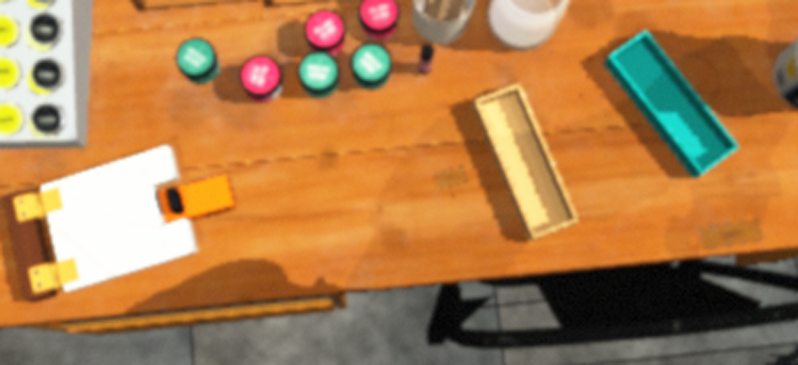

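View pics/s1c.png

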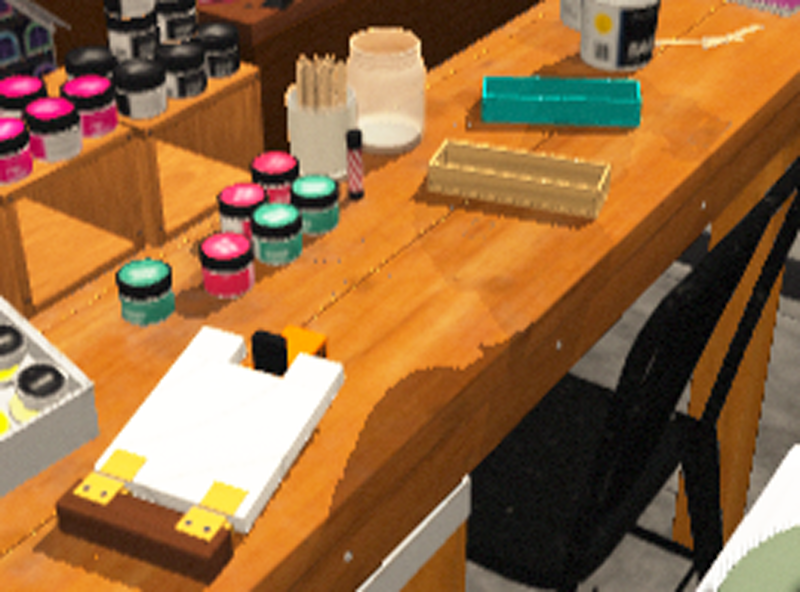

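The top crop shows the slab with the orange heel at about crop (233,193) and the wooden tray (tan) at about (527,160). The teal tray is a decoy. Next I'll work out poses from these pixels.

Run:
```python
from h import *
f=bot.grab_frame('top')
def b(u,v,z): return back(f,90+u/2.28,130+v/2.28,z)
P=lambda n,p:print(n,np.round(p,3))
# slab top edges(raised) approx
hs=.022
fr1=b(170,146,.045);fr2=b(197,252,.045);h1=b(40,187,.024);h2=b(70,290,.024)
P('slab',[fr1,fr2,h1,h2]); 
for x,y in((h1,fr1),(h2,fr2)): d=y-x; P('dir',np.degrees(np.arctan2(d[1],d[0])))
d=h2-h1;P('hingedir',np.degrees(np.arctan2(d[1],d[0])))
d=fr2-fr1;P('freedir',np.degrees(np.arctan2(d[1],d[0])))
P('heel',[b(229,175,.028),b(233,211,.028)])
T=[b(475,100,.03),b(520,85,.03),b(578,217,.03),b(533,237,.03)];P('tray',T);P('c',sum(T)/4)
d=T[2]-T[1];P('traydir',np.degrees(np.arctan2(d[1],d[0])));d=T[3]-T[0];P('traydir',np.degrees(np.arctan2(d[1],d[0])))
hsv=cv2.cvtColor(f['img'],cv2.COLOR_RGB2HSV)
print(hsv[215:218,182:188].tolist(), hsv[235,230].tolist())
m=cv2.inRange(hsv,(10,235,180),(22,255,255)); m[:195]=0;m[235:]=0;m[:,:150]=0;m[:,205:]=0
n,l,s,c=cv2.connectedComponentsWithStats(m);i=1+np.argmax(s[1:,4]);print(s[i])
pts=np.argwhere(l==i)[:,::-1].astype(np.float32)
W=np.array([back(f,u,v,.028)[:2] for u,v in pts],np.float32)*1000
print(cv2.minAreaRect(W),cv2.boxPoints(cv2.minAreaRect(W)))
```

```text
slab [[ 0.552  0.017  0.045]
 [ 0.434 -0.005  0.045]
 [ 0.524  0.166  0.024]
 [ 0.409  0.137  0.024]]
dir -79.639
dir -80.059
hingedir -166.137
freedir -169.462
heel [[ 0.517 -0.042  0.028]
 [ 0.477 -0.044  0.028]]
tray [[ 0.574 -0.32   0.03 ]
 [ 0.586 -0.372  0.03 ]
 [ 0.433 -0.416  0.03 ]
 [ 0.416 -0.364  0.03 ]]
c [ 0.502 -0.368  0.03 ]
traydir -164.057
traydir -164.318
[[[20, 235, 254], [20, 236, 254], [20, 237, 254], [20, 240, 254], [20, 239, 254], [20, 235, 254]], [[20, 236, 254], [20, 241, 254], [20, 239, 254], [20, 239, 254], [20, 236, 254], [20, 235, 254]], [[20, 241, 254], [20, 240, 254], [20, 237, 254], [20, 237, 254], [20, 238, 254], [20, 240, 254]]] [16, 170, 238]
[169 208  23  17 237]
((495.01043701171875, -13.566949844360352), (34.93717956542969, 53.773529052734375), 9.794083595275879) [[473.2228     9.956411]
 [482.3701   -43.033394]
 [516.7981   -37.09031 ]
 [507.6508    15.899494]]
```

Emit:
{"op": "apply_moves", "data": {
  "claw": [0.085, 0.085, 0.085, 0.085, 0.085, 0.085, 0.085, 0.085, 0.085, 0.085, 0.085, 0.085, 0.085, 0.085, 0.085, 0.085],
  "xyz": [
    [0.027, -0.024, 0],
    [0.027, -0.024, 0],
    [0.027, -0.024, 0],
    [0.027, -0.024, 0],
    [0.027, -0.024, 0],
    [0.027, -0.024, 0],
    [0.027, -0.024, 0],
    [0.027, -0.024, 0],
    [0.027, -0.024, 0],
    [0.027, -0.024, 0],
    [0.027, -0.024, 0],
    [0.027, -0.024, 0],
    [0.027, -0.024, 0],
    [0.027, -0.024, 0],
    [0.027, -0.024, 0],
    [0.027, -0.024, 0]
  ],
  "twist": [
    [0, 0, 0],
    [0, 0, 0],
    [0, 0, 0],
    [0, 0, 0],
    [0, 0, 0],
    [0, 0, 0],
    [0, 0, 0],
    [0, 0, 0],
    [0, 0, 0],
    [0, 0, 0],
    [0, 0, 0],
    [0, 0, 0],
    [0, 0, 0],
    [0, 0, 0],
    [0, 0, 0],
    [0, 0, 0]
  ]
}}

```text
clock: 2.75
position: [0.4947, -0.0179, 0.2315]
tool_rot: [3.141, -0.0, 0.47]
force: [-0.2, -0.5, 0.8]
grip_width: 0.0849
finger_force: 0.0
```

Emit:
{"op": "apply_moves", "data": {
  "claw": [0.065, 0.065, 0.065, 0.065, 0.065, 0.065, 0.065, 0.065, 0.065, 0.065, 0.065],
  "xyz": [
    [0, 0, 0],
    [0, 0, 0],
    [0, 0, 0],
    [0, 0, 0],
    [0, 0, 0],
    [0, 0, 0],
    [0, 0, 0],
    [0, 0, 0],
    [0, 0, 0],
    [0, 0, 0],
    [0, 0, 0]
  ],
  "twist": [
    [0, 0, -0.127],
    [0, 0, -0.127],
    [0, 0, -0.127],
    [0, 0, -0.127],
    [0, 0, -0.127],
    [0, 0, -0.127],
    [0, 0, -0.127],
    [0, 0, -0.127],
    [0, 0, -0.127],
    [0, 0, -0.127],
    [0, 0, 0]
  ]
}}

```text
clock: 3.85
position: [0.4943, -0.0195, 0.2313]
tool_rot: [3.142, -0.0, 1.742]
force: [-0.7, 0.0, 0.5]
grip_width: 0.0652
finger_force: 0.0
```

Run:
```python
from h import *
f=save('wrist','w1.png')
s=bot.observe();print({k:np.round(s[k],3) for k in('clock','position','tool_rot','force','grip_width')})
for q in['wedge','wedge_heel','wedge_fin','slab_notch','slab']:
    print(q,[(np.round(d['position'],3).tolist(),round(d['score'],2)) for d in bot.find_in('wrist',q)])
hsv=cv2.cvtColor(f['img'],cv2.COLOR_RGB2HSV)
m=cv2.inRange(hsv,(10,225,170),(24,255,255))
n,l,st,c=cv2.connectedComponentsWithStats(m);i=1+np.argmax(st[1:,4]);print(st[i])
pts=np.argwhere(l==i)[:,::-1].astype(np.float32)
W=np.array([back(f,u,v,.028)[:2] for u,v in pts],np.float32)*1000
r=cv2.minAreaRect(W);print(r,cv2.boxPoints(r).round(1).tolist())
```

```text
{'clock': np.float64(3.9), 'position': array([ 0.494, -0.02 ,  0.231]), 'tool_rot': array([ 3.142, -0.   ,  1.737]), 'force': array([ 0.564,  0.361, -0.376]), 'grip_width': np.float64(0.065)}
wedge [([0.494, -0.006, 0.025], 0.82)]
wedge_heel [([0.497, -0.0, 0.028], 0.97)]
wedge_fin [([0.492, 0.002, 0.031], 0.74)]
slab_notch [([0.48, 0.092, 0.035], 0.93), ([0.597, -0.149, 0.04], 0.67)]
slab [([0.48, 0.093, 0.034], 0.94)]Traceback (most recent call last):
  File "<stdin>", line 8, in <module>
    return _wrapfunc(a, 'argmax', axis=axis, out=out, **kwds)
    return bound(*args, **kwds)
ValueError: attempt to get argmax of an empty sequence
```

View pics/w1.png

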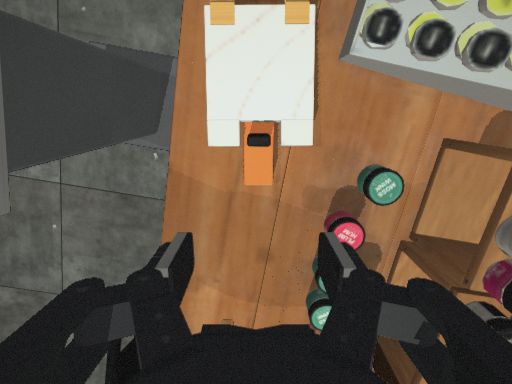

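The wrist view shows the wedge heel end at pixels (246,185)–(273,184), with the notch's inner end near (258,122) and the slab's free end at row 146. The wedge looks nearly aligned with the image columns.

Run:
```python
from h import *
f=bot.grab_frame('wrist');print({k:f[k] for k in f if k not in('img','view')})
for n,u,v,z in[('hl',245.5,185,.028),('hr',273,184,.028),('tl',243.5,123,.028),('tr',274.5,123,.028),('finL',247,133,.06),('finR',271,133,.06),('finl',247,146,.06),('finr',271,146,.06),('slabL',207,146,.045),('slabR',313,146,.045),('hingeL',206,5,.024),('hingeR',315,5,.024)]: print(n,back(f,u,v,z).round(4))
h=f['img'];print(h[160,236:282].tolist()[::3]); print(h[176:192,260].tolist()[::2])
```

```text
{'vfov': 67.33432053279331, 'cx': 255.362910196244, 'cy': 190.68976964535835}
hl [ 0.4866 -0.0445  0.028 ]
hr [ 0.5202 -0.0376  0.028 ]
tl [0.4725 0.0294 0.028 ]
tr [0.5084 0.0354 0.028 ]
finL [0.4788 0.0215 0.06  ]
finR [0.5042 0.0258 0.06  ]
finl [0.481  0.0078 0.06  ]
finr [0.5067 0.0121 0.06  ]
slabL [ 0.436  -0.0018  0.045 ]
slabR [0.5551 0.0183 0.045 ]
hingeL [0.414  0.1437 0.024 ]
hingeR [0.5286 0.1631 0.024 ]
[[169, 115, 70], [157, 108, 64], [152, 102, 62], [224, 141, 73], [224, 141, 74], [224, 140, 73], [226, 141, 74], [225, 140, 73], [225, 139, 72], [224, 139, 72], [226, 141, 75], [225, 139, 74], [210, 116, 62], [111, 81, 55], [162, 117, 77], [173, 121, 78]]
[[225, 139, 72], [225, 140, 73], [225, 141, 75], [225, 138, 73], [224, 145, 71], [172, 115, 69], [167, 112, 65], [172, 116, 69]]
```

Emit:
{"op": "apply_moves", "data": {
  "claw": [0.06, 0.06, 0.06, 0.06, 0.06, 0.06, 0.06, 0.06, 0.06, 0.06, 0.06, 0.06],
  "xyz": [
    [-0.003, 0.0045, 0.03],
    [0, 0, 0.03],
    [0, 0, 0.03],
    [0, 0, 0.03],
    [0, 0, 0.03],
    [0, 0, 0.03],
    [0, 0, 0.025],
    [0, 0, 0.008],
    [0, 0, 0.006],
    [0, 0, 0.003],
    [0, 0, 0.002],
    [0, 0, 0]
  ],
  "twist": [
    [0, 0, 0],
    [0, 0, 0],
    [0, 0, 0],
    [0, 0, 0],
    [0, 0, 0],
    [0, 0, 0],
    [0, 0, 0],
    [0, 0, 0],
    [0, 0, 0],
    [0, 0, 0],
    [0, 0, 0],
    [0, 0, 0]
  ]
}}

```text
clock: 5.4
position: [0.4996, -0.0216, 0.0078]
tool_rot: [3.141, 0.0, 1.739]
force: [0.4, 0.1, -0.6]
grip_width: 0.06
finger_force: 0.0
```

Emit:
{"op": "apply_moves", "data": {
  "claw": [0.06, 0.045, 0.03, 0.03, 0.03, 0.03, 0.03],
  "xyz": [
    [0, 0, 0.004],
    [0, 0, 0],
    [0, 0, 0],
    [0, 0, 0],
    [0, 0, 0],
    [0, 0, 0],
    [0, 0, 0]
  ],
  "twist": [
    [0, 0, 0],
    [0, 0, 0],
    [0, 0, 0],
    [0, 0, 0],
    [0, 0, 0],
    [0, 0, 0],
    [0, 0, 0]
  ],
  "force": 60
}}

```text
clock: 6.1
position: [0.4991, -0.0217, 0.0036]
tool_rot: [-3.141, 0.0, 1.74]
force: [-2.7, -0.3, 6.9]
grip_width: 0.0351
finger_force: 60.5
```

Emit:
{"op": "apply_moves", "data": {
  "claw": [0.03, 0.03, 0.03, 0.03, 0.03, 0.03, 0.03, 0.03, 0.03, 0.03, 0.03, 0.03, 0.03, 0.03, 0.03, 0.03],
  "xyz": [
    [-0.0015, 0, 0],
    [-0.0015, 0, 0],
    [-0.0015, 0, 0],
    [0, 0, 0],
    [-0.0015, 0, 0],
    [-0.0015, 0, 0],
    [-0.0015, 0, 0],
    [0, 0, 0],
    [-0.0015, 0, 0],
    [-0.0015, 0, 0],
    [-0.0015, 0, 0],
    [0, 0, 0],
    [-0.0015, 0, 0],
    [-0.0015, 0, 0],
    [-0.0015, 0, 0],
    [0, 0, 0]
  ],
  "twist": [
    [0, 0, 0],
    [0, 0, 0],
    [0, 0, 0],
    [0, 0, 0],
    [0, 0, 0],
    [0, 0, 0],
    [0, 0, 0],
    [0, 0, 0],
    [0, 0, 0],
    [0, 0, 0],
    [0, 0, 0],
    [0, 0, 0],
    [0, 0, 0],
    [0, 0, 0],
    [0, 0, 0],
    [0, 0, 0]
  ]
}}

```text
clock: 7.7
position: [0.5026, -0.0379, 0.0036]
tool_rot: [3.141, -0.001, 1.741]
force: [-1.2, 8.5, 4.0]
grip_width: 0.0349
finger_force: 60.1
```

Run:
```python
from h import *
f=save('scene','s2.png');b=cv2.imread('pics/s2.png');cv2.imwrite('pics/s2c.png',cv2.resize(b[200:330,130:300],(784,600),interpolation=cv2.INTER_CUBIC))
```

```text
(no output)
```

View pics/s2c.png

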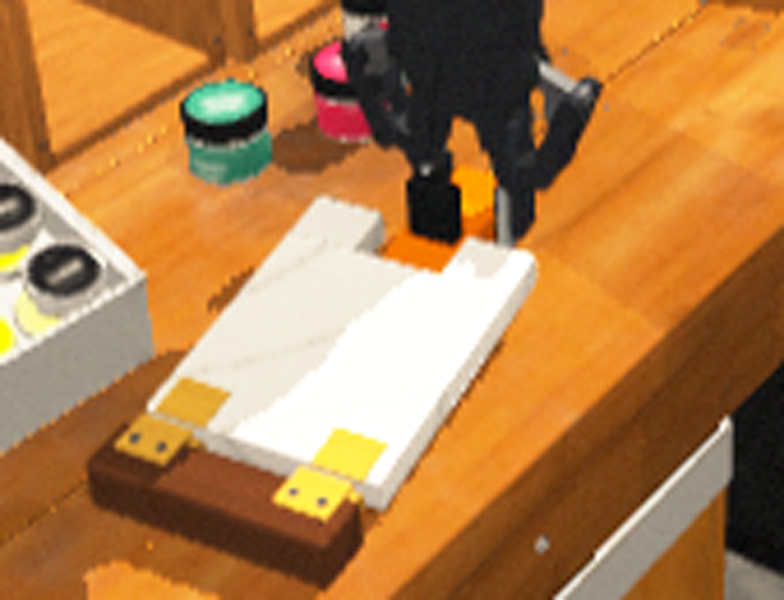

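The fin (crop 433,210) has moved out of the notch with the gripper, and the slab is sinking as the wedge slides. I'll keep tugging.

Emit:
{"op": "apply_moves", "data": {
  "claw": [0.03, 0.03, 0.03, 0.03, 0.03, 0.03, 0.03, 0.03, 0.03, 0.03, 0.03, 0.03, 0.03, 0.03, 0.03, 0.03, 0.03, 0.03, 0.03, 0.03],
  "xyz": [
    [-0.0018, 0, 0],
    [-0.0018, 0, 0],
    [-0.0018, 0, 0],
    [0, 0, 0],
    [-0.0018, 0, 0],
    [-0.0018, 0, 0],
    [-0.0018, 0, 0],
    [0, 0, 0],
    [-0.0018, 0, 0],
    [-0.0018, 0, 0],
    [-0.0018, 0, 0],
    [0, 0, 0],
    [-0.0018, 0, 0],
    [-0.0018, 0, 0],
    [-0.0018, 0, 0],
    [0, 0, 0],
    [-0.0018, 0, 0],
    [-0.0018, 0, 0],
    [-0.0018, 0, 0],
    [0, 0, 0]
  ],
  "twist": [
    [0, 0, 0],
    [0, 0, 0],
    [0, 0, 0],
    [0, 0, 0],
    [0, 0, 0],
    [0, 0, 0],
    [0, 0, 0],
    [0, 0, 0],
    [0, 0, 0],
    [0, 0, 0],
    [0, 0, 0],
    [0, 0, 0],
    [0, 0, 0],
    [0, 0, 0],
    [0, 0, 0],
    [0, 0, 0],
    [0, 0, 0],
    [0, 0, 0],
    [0, 0, 0],
    [0, 0, 0]
  ]
}}

```text
clock: 9.75
position: [0.5071, -0.0645, 0.0036]
tool_rot: [3.141, -0.001, 1.741]
force: [-1.1, 8.3, 4.7]
grip_width: 0.0348
finger_force: 60.2
```

Emit:
{"op": "apply_moves", "data": {
  "claw": [0.03, 0.03, 0.03, 0.03, 0.03, 0.03, 0.03, 0.03, 0.03, 0.03, 0.03, 0.03, 0.03, 0.03, 0.03, 0.03, 0.03, 0.03, 0.03, 0.03],
  "xyz": [
    [-0.0018, 0, 0],
    [-0.0018, 0, 0],
    [-0.0018, 0, 0],
    [0, 0, 0],
    [-0.0018, 0, 0],
    [-0.0018, 0, 0],
    [-0.0018, 0, 0],
    [0, 0, 0],
    [-0.0018, 0, 0],
    [-0.0018, 0, 0],
    [-0.0018, 0, 0],
    [0, 0, 0],
    [-0.0018, 0, 0],
    [-0.0018, 0, 0],
    [-0.0018, 0, 0],
    [0, 0, 0],
    [-0.0018, 0, 0],
    [-0.0018, 0, 0],
    [-0.0018, 0, 0],
    [0, 0, 0]
  ],
  "twist": [
    [0, 0, 0],
    [0, 0, 0],
    [0, 0, 0],
    [0, 0, 0],
    [0, 0, 0],
    [0, 0, 0],
    [0, 0, 0],
    [0, 0, 0],
    [0, 0, 0],
    [0, 0, 0],
    [0, 0, 0],
    [0, 0, 0],
    [0, 0, 0],
    [0, 0, 0],
    [0, 0, 0],
    [0, 0, 0],
    [0, 0, 0],
    [0, 0, 0],
    [0, 0, 0],
    [0, 0, 0]
  ]
}}

```text
clock: 11.75
position: [0.5117, -0.0924, 0.0036]
tool_rot: [3.141, -0.0, 1.74]
force: [0.7, 2.3, 5.4]
grip_width: 0.0354
finger_force: 60.2
```

Emit:
{"op": "apply_moves", "data": {
  "claw": [0.03, 0.03, 0.03, 0.03, 0.03, 0.03, 0.03, 0.03, 0.03, 0.03, 0.03, 0.03, 0.03, 0.03, 0.03, 0.03, 0.03, 0.03, 0.03, 0.03],
  "xyz": [
    [-0.0018, 0, 0],
    [-0.0018, 0, 0],
    [-0.0018, 0, 0],
    [0, 0, 0],
    [-0.0018, 0, 0],
    [-0.0018, 0, 0],
    [-0.0018, 0, 0],
    [0, 0, 0],
    [-0.003, 0, 0],
    [-0.004, 0, 0],
    [-0.004, 0, 0],
    [-0.004, 0, 0],
    [-0.004, 0, 0],
    [-0.004, 0, 0],
    [-0.005, 0, 0],
    [-0.005, 0, 0],
    [-0.005, 0, 0],
    [-0.005, 0, 0],
    [-0.003, 0, 0],
    [0, 0, 0]
  ],
  "twist": [
    [0, 0, 0],
    [0, 0, 0],
    [0, 0, 0],
    [0, 0, 0],
    [0, 0, 0],
    [0, 0, 0],
    [0, 0, 0],
    [0, 0, 0],
    [0, 0, 0],
    [0, 0, 0],
    [0, 0, 0],
    [0, 0, 0],
    [0, 0, 0],
    [0, 0, 0],
    [0, 0, 0],
    [0, 0, 0],
    [0, 0, 0],
    [0, 0, 0],
    [0, 0, 0],
    [0, 0, 0]
  ]
}}

```text
clock: 13.75
position: [0.5212, -0.1488, 0.0036]
tool_rot: [3.141, 0.0, 1.739]
force: [1.3, 1.2, 4.6]
grip_width: 0.0353
finger_force: 60.3
```

Emit:
{"op": "apply_moves", "data": {
  "claw": [0.04, 0.055, 0.055, 0.055, 0.055, 0.055, 0.055, 0.055, 0.055, 0.055],
  "xyz": [
    [0, 0, 0],
    [0, 0, 0],
    [0, 0, 0],
    [0, 0, -0.01],
    [0, 0, -0.025],
    [0, 0, -0.04],
    [0, 0, -0.04],
    [0, 0, -0.03],
    [0, 0, -0.01],
    [0, 0, 0]
  ],
  "twist": [
    [0, 0, 0],
    [0, 0, 0],
    [0, 0, 0],
    [0, 0, 0],
    [0, 0, 0],
    [0, 0, 0],
    [0, 0, 0],
    [0, 0, 0],
    [0, 0, 0],
    [0, 0, 0]
  ]
}}

```text
clock: 14.75
position: [0.5214, -0.1488, 0.1599]
tool_rot: [3.139, 0.001, 1.739]
force: [0.1, 0.1, -0.7]
grip_width: 0.0549
finger_force: 0.0
```

Run:
```python
from h import *
f=save('wrist','w2.png')
np.save('w2v.npy',f['view'])
print([(d['position'],d['score']) for q in('wedge','wedge_fin') for d in bot.find_in('wrist',q)])
```

```text
[([0.511, -0.0985, 0.0262], 0.71), ([0.4701, 0.0059, 0.0168], 0.69), ([0.4719, 0.0029, 0.0171], 0.67)]
```

View pics/w2.png

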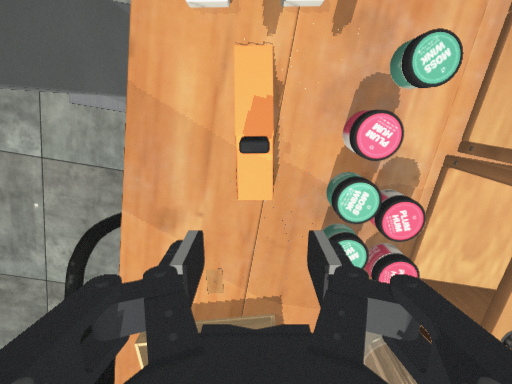

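The wrist view shows the wedge flat and released, clear of the slab, with the fin top at about pixel (254,144) and the tip at row 43. Next I'll compute the fin pose and measure the tray.

Run:
```python
from h import *
f=bot.grab_frame('wrist')
for n,u,v,z in[('fin',254.5,143.5,.06),('hl',238,199,.028),('hr',273,200,.028),('tip',254.5,44,.003)]: print(n,back(f,u,v,z).round(4))
def tool(world,yaw): c,s=np.cos(yaw),np.sin(yaw); return (c*world[0]+s*world[1], s*world[0]-c*world[1])
fin=back(f,254.5,143.5,.06)
s=bot.observe();p=s['position'];print(p,s['tool_rot']); print(tool((fin-p)[:2],s['tool_rot'][2]))
```

```text
fin [ 0.5129 -0.1085  0.06  ]
hl [ 0.5065 -0.169   0.028 ]
hr [ 0.5409 -0.1642  0.028 ]
tip [ 0.4984 -0.024   0.003 ]
[ 0.52028165 -0.14832137  0.15710853] [-3.13989215e+00 -9.19736262e-04  1.73992412e+00]
(np.float64(0.04052627263680847), np.float64(-0.0005483846555029591))
```

Emit:
{"op": "apply_moves", "data": {
  "claw": [0.05, 0.05, 0.05, 0.05, 0.05, 0.05, 0.05, 0.05, 0.05, 0.05, 0.05, 0.05, 0.05, 0.05, 0.05],
  "xyz": [
    [0.02, 0, 0],
    [0.0195, 0, 0],
    [0, 0, 0],
    [0, 0, 0],
    [0, 0, 0],
    [0, 0, 0],
    [0, 0, 0],
    [0, 0, 0],
    [0, 0, 0],
    [0, 0, 0],
    [0, 0, 0],
    [0, 0, 0],
    [0, 0, 0],
    [0, 0, 0],
    [0, 0, 0]
  ],
  "twist": [
    [0, 0, 0],
    [0, 0, 0],
    [0, 0, 0.131],
    [0, 0, 0.131],
    [0, 0, 0.131],
    [0, 0, 0.131],
    [0, 0, 0.131],
    [0, 0, 0.131],
    [0, 0, 0.131],
    [0, 0, 0.131],
    [0, 0, 0.131],
    [0, 0, 0.131],
    [0, 0, 0.131],
    [0, 0, 0.131],
    [0, 0, 0]
  ]
}}

```text
clock: 16.45
position: [0.5138, -0.1093, 0.1573]
tool_rot: [-3.141, 0.002, 0.166]
force: [1.4, 0.9, 0.3]
grip_width: 0.05
finger_force: 0.0
```

Emit:
{"op": "apply_moves", "data": {
  "claw": [0.05, 0.05, 0.05, 0.05, 0.05, 0.05, 0.05, 0.05, 0.05, 0.05],
  "xyz": [
    [0, 0, 0.02],
    [0, 0, 0.02],
    [0, 0, 0.02],
    [0, 0, 0.02],
    [0, 0, 0.015],
    [0, 0, 0.012],
    [0, 0, 0.008],
    [0, 0, 0.005],
    [0, 0, 0.003],
    [0, 0, 0]
  ],
  "twist": [
    [0, 0, 0],
    [0, 0, 0],
    [0, 0, 0],
    [0, 0, 0],
    [0, 0, 0],
    [0, 0, 0],
    [0, 0, 0],
    [0, 0, 0],
    [0, 0, 0],
    [0, 0, 0]
  ]
}}

```text
clock: 17.45
position: [0.5143, -0.1095, 0.0353]
tool_rot: [-3.142, -0.0, 0.168]
force: [-0.8, -0.8, -0.3]
grip_width: 0.0503
finger_force: 0.0
```

Emit:
{"op": "apply_moves", "data": {
  "claw": [0.035, 0.02, 0.005, 0.005, 0.005, 0.005, 0.005],
  "xyz": [
    [0, 0, 0],
    [0, 0, 0],
    [0, 0, 0],
    [0, 0, 0],
    [0, 0, 0],
    [0, 0, 0],
    [0, 0, 0]
  ],
  "twist": [
    [0, 0, 0],
    [0, 0, 0],
    [0, 0, 0],
    [0, 0, 0],
    [0, 0, 0],
    [0, 0, 0],
    [0, 0, 0]
  ],
  "force": 40
}}

```text
clock: 18.15
position: [0.5146, -0.1096, 0.0358]
tool_rot: [3.141, -0.001, 0.168]
force: [-0.9, -0.3, 6.8]
grip_width: 0.0111
finger_force: 40.0
```

Emit:
{"op": "apply_moves", "data": {
  "claw": [0.005, 0.005, 0.005, 0.005, 0.005, 0.005, 0.005, 0.005, 0.005, 0.005, 0.005, 0.005, 0.005, 0.005, 0.005, 0.005, 0.005],
  "xyz": [
    [0, 0, -0.006],
    [0, 0, -0.014],
    [0, 0, -0.02],
    [0, 0, -0.025],
    [0, 0, -0.025],
    [0, 0, -0.015],
    [-0.003, 0.016, -0.005],
    [-0.004, 0.025, 0],
    [-0.005, 0.028, 0],
    [-0.005, 0.03, 0],
    [-0.005, 0.03, 0],
    [-0.005, 0.03, 0],
    [-0.005, 0.03, 0],
    [-0.004, 0.03, 0],
    [-0.003, 0.02, 0],
    [-0.002, 0.012, 0],
    [0, 0, 0]
  ],
  "twist": [
    [0, 0, 0],
    [0, 0, 0],
    [0, 0, 0],
    [0, 0, 0],
    [0, 0, 0],
    [0, 0, 0],
    [0, 0, 0],
    [0, 0, 0],
    [0, 0, 0],
    [0, 0, 0],
    [0, 0, 0],
    [0, 0, 0],
    [0, 0, 0],
    [0, 0, 0],
    [0, 0, 0],
    [0, 0, 0],
    [0, 0, 0]
  ]
}}

```text
clock: 19.85
position: [0.5153, -0.3651, 0.1458]
tool_rot: [3.141, -0.0, 0.166]
force: [0.1, 0.1, -1.8]
grip_width: 0.0111
finger_force: 39.0
```

Emit:
{"op": "apply_moves", "data": {
  "claw": [0.005, 0.005, 0.005, 0.005, 0.005, 0.005, 0.005, 0.005, 0.005, 0.005, 0.005, 0.005, 0.005, 0.005, 0.005, 0.005],
  "xyz": [
    [0, 0, 0],
    [0, 0, 0],
    [0, 0, 0],
    [0, 0, 0],
    [0, 0, 0],
    [0, 0, 0],
    [0, 0, 0],
    [0, 0, 0],
    [0, 0, 0],
    [0, 0, 0],
    [0, 0, 0],
    [0, 0, 0],
    [0, 0, 0],
    [0, 0, 0],
    [0, 0, 0],
    [0, 0, 0]
  ],
  "twist": [
    [0, 0, -0.06],
    [0, 0, -0.12],
    [0, 0, -0.12],
    [0, 0, -0.12],
    [0, 0, -0.12],
    [0, 0, -0.12],
    [0, 0, -0.12],
    [0, 0, -0.12],
    [0, 0, -0.12],
    [0, 0, -0.12],
    [0, 0, -0.12],
    [0, 0, -0.12],
    [0, 0, -0.12],
    [0, 0, -0.12],
    [0, 0, -0.06],
    [0, 0, 0]
  ]
}}

```text
clock: 21.45
position: [0.516, -0.3625, 0.1457]
tool_rot: [3.142, -0.0, 1.85]
force: [0.3, -0.2, -1.0]
grip_width: 0.0109
finger_force: 39.0
```

Run:
```python
from h import *
s=bot.observe();print({k:np.round(s[k],4) for k in('clock','position','tool_rot','force','grip_width','qpos')})
a=save('wrist','w3.png');b=save('top','t3.png')
A=cv2.imread('pics/w3.png');B=cv2.imread('pics/t3.png')[130:270,270:410]
cv2.imwrite('pics/c3.png',A);cv2.imwrite('pics/c3t.png',cv2.resize(B,(560,560),interpolation=cv2.INTER_CUBIC))
```

```text
{'clock': np.float64(21.45), 'position': array([ 0.516 , -0.3625,  0.1457]), 'tool_rot': array([ 3.1415e+00, -3.0000e-04,  1.8502e+00]), 'force': array([ 0.2707, -0.1583, -0.9563]), 'grip_width': np.float64(0.0109), 'qpos': array([ 0.8615,  0.6726, -0.5224,  1.6402,  0.3959,  0.9362,  0.4749])}
```

View pics/c3.png

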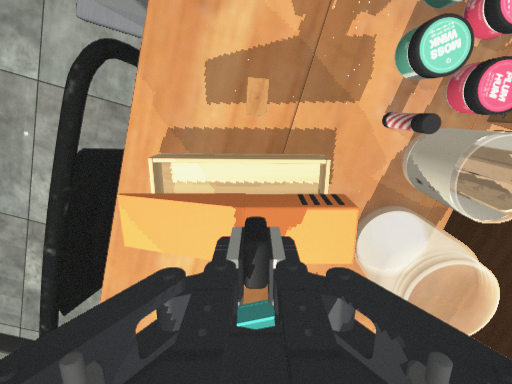

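View pics/c3t.png

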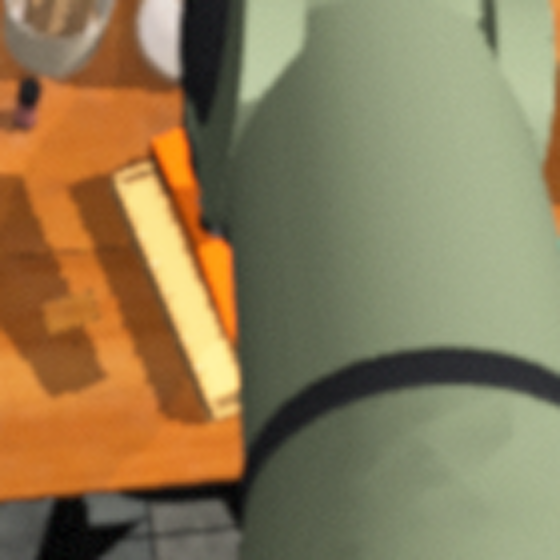

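Run:
```python
from h import *
f=bot.grab_frame('wrist')
h=f['img']
hsv=cv2.cvtColor(h,cv2.COLOR_RGB2HSV)
l=back(f,150.5,156,.03);r=back(f,331.5,153.5,.03)
print(l.round(4),r.round(4),np.linalg.norm(l-r)); d=r-l;a=np.arctan2(d[1],d[0]);print('axis',np.degrees(a))
n=np.array([np.sin(a),-np.cos(a)]) # toward tray centre (-y)
c=(l+r)[:2]/2+n*.027;print('centre',c.round(4))
t=np.array([np.cos(a),np.sin(a)]);print('TCP target (tip -x)',(c+.015*t).round(4),'yaw',a+np.pi/2)
g=cv2.cvtColor(h,cv2.COLOR_RGB2GRAY)
for u in(190,240,290):print(u,g[146:166,u].tolist())
g2=bot.grab_frame('top')
for u,v in((115,173),(150,157),(212,418)): print(back(g2,270+u/4,130+v/4,.03).round(4))
# wedge heel lower corners
zb=.1457-.0355
print(back(f,118,194,zb+.003).round(4),back(f,357,206,zb+.028).round(4),back(f,355,263,zb+.028).round(4))
```

```text
[ 0.4177 -0.3626  0.03  ] [ 0.5742 -0.316   0.03  ] 0.1633207432718831
axis 16.574740249323956
centre [ 0.5037 -0.3652]
TCP target (tip -x) [ 0.518  -0.3609] yaw 1.8600801168084256
190 [124, 122, 125, 123, 125, 125, 123, 141, 125, 118, 125, 118, 186, 232, 234, 235, 222, 240, 242, 242]
240 [116, 117, 113, 117, 116, 112, 115, 135, 126, 116, 122, 127, 170, 230, 235, 236, 223, 235, 239, 240]
290 [118, 117, 118, 116, 113, 115, 114, 123, 137, 121, 122, 124, 147, 228, 236, 237, 232, 235, 239, 239]
[ 0.5756 -0.3212  0.03  ]
[ 0.5838 -0.3446  0.03  ]
[ 0.4151 -0.3622  0.03  ]
[ 0.4275 -0.3709  0.1132] [ 0.5654 -0.3313  0.1382] [ 0.5773 -0.3647  0.1382]
```

Emit:
{"op": "apply_moves", "data": {
  "claw": [0.005, 0.005, 0.005, 0.005, 0.005, 0.005, 0.005, 0.005, 0.005],
  "xyz": [
    [0.0005, 0.0015, 0.005],
    [0, 0, 0.012],
    [0, 0, 0.015],
    [0, 0, 0.015],
    [0, 0, 0.012],
    [0, 0, 0.008],
    [0, 0, 0.006],
    [0, 0, 0.003],
    [0, 0, 0]
  ],
  "twist": [
    [0, 0, 0],
    [0, 0, 0],
    [0, 0, 0],
    [0, 0, 0],
    [0, 0, 0],
    [0, 0, 0],
    [0, 0, 0],
    [0, 0, 0],
    [0, 0, 0]
  ]
}}

```text
clock: 22.55
position: [0.517, -0.363, 0.0691]
tool_rot: [-3.142, -0.0, 1.848]
force: [0.2, -0.1, -1.8]
grip_width: 0.0112
finger_force: 39.0
```

Run:
```python
from h import *
save('wrist','w4.png')
```

```text
(no output)
```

View pics/w4.png

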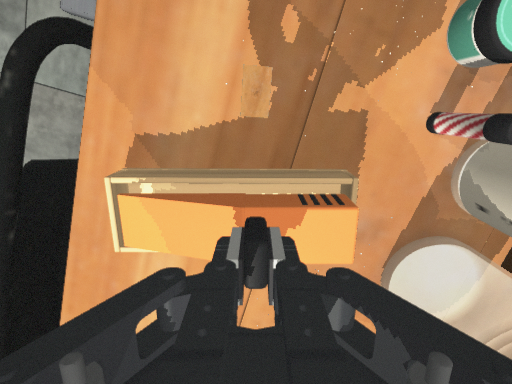

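Run:
```python
from h import *
f=bot.grab_frame('wrist');A=cv2.cvtColor(f['img'],cv2.COLOR_RGB2BGR)
cv2.imwrite('pics/w5.png',cv2.resize(A[160:270,95:365],(800,326),interpolation=cv2.INTER_CUBIC))
print(bot.observe()['position'])
```

```text
[ 0.51726661 -0.3631436   0.0696986 ]
```

View pics/w5.png

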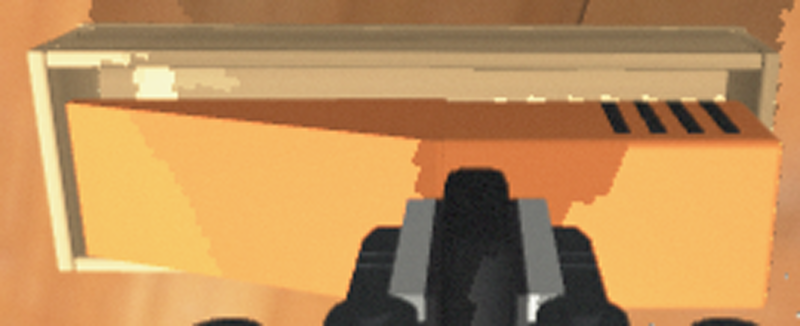

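Run:
```python
from h import *
f=bot.grab_frame('wrist');k=800/270
b=lambda u,v,z: back(f,95+u/k,160+v/k,z)
s=bot.observe();p=s['position'];y=s['tool_rot'][2];c,sn=np.cos(y),np.sin(y)
zb=p[2]-.0355
for n,u,v,z in[('rim FL out',30,50,.03),('rim FR out',777,53,.03),('rim NL out',62,270,.03),('rim FL in',47,67,.03),('rim FR in',762,69,.03),('rim NL in',74,259,.03),('tip far bot',66,102,zb),('tip far top',66,102,zb+.003),('tip near',86,257,zb+.003),('heel far bot',740,100,zb),('heel far top',778,139,zb+.028),('heel near top',765,305,zb+.028)]:
  w=(b(u,v,z)-p)[:2]; print(n,np.round([1000*(c*w[0]+sn*w[1]),1000*(sn*w[0]-c*w[1])],1))
print(p,zb)
```

```text
rim FL out [ 26.  -97.6]
rim FR out [25.2 66.7]
rim NL out [-27.6 -97.8]
rim FL in [ 22.1 -94.4]
rim FR in [21.6 63.7]
rim NL in [-24.7 -94.6]
tip far bot [ 15.3 -89.2]
tip far top [ 16.3 -87.7]
tip near [-20.5 -88.1]
heel far bot [15.7 58.1]
heel far top [16.6 56.7]
heel near top [-18.3  57.6]
[ 0.51725712 -0.36318593  0.06977148] 0.034271483773127005
```

The wedge is centred in the tray to within about 1 mm. Lowering it.

Emit:
{"op": "apply_moves", "data": {
  "claw": [0.005, 0.005, 0.005, 0.005, 0.005, 0.005, 0.005],
  "xyz": [
    [0, 0, 0.006],
    [0, 0, 0.008],
    [0, 0, 0.007],
    [0, 0, 0.005],
    [0, 0, 0.002],
    [0, 0, 0.001],
    [0, 0, 0]
  ],
  "twist": [
    [0, 0, 0],
    [0, 0, 0],
    [0, 0, 0],
    [0, 0, 0],
    [0, 0, 0],
    [0, 0, 0],
    [0, 0, 0]
  ]
}}

```text
clock: 23.4
position: [0.5171, -0.363, 0.0403]
tool_rot: [3.142, -0.0, 1.848]
force: [0.8, 0.4, -1.6]
grip_width: 0.0116
finger_force: 39.0
```

Still carrying the weight, so about 1 mm more, then release and lift.

Emit:
{"op": "apply_moves", "data": {
  "claw": [0.005, 0.005, 0.005],
  "xyz": [
    [0, 0, 0.001],
    [0, 0, 0.0005],
    [0, 0, 0]
  ],
  "twist": [
    [0, 0, 0],
    [0, 0, 0],
    [0, 0, 0]
  ]
}}

```text
clock: 23.7
position: [0.5173, -0.3631, 0.0398]
tool_rot: [3.141, 0.001, 1.848]
force: [-4.0, 2.5, 11.8]
grip_width: 0.0112
finger_force: 41.0
```

Emit:
{"op": "apply_moves", "data": {
  "claw": [0.02, 0.035, 0.04, 0.04, 0.04, 0.04, 0.04, 0.04, 0.04, 0.04],
  "xyz": [
    [0, 0, 0],
    [0, 0, 0],
    [0, 0, 0],
    [0, 0, 0],
    [0, 0, -0.01],
    [0, 0, -0.025],
    [0, 0, -0.04],
    [0, 0, -0.04],
    [0, 0, -0.03],
    [0, 0, -0.01]
  ],
  "twist": [
    [0, 0, 0],
    [0, 0, 0],
    [0, 0, 0],
    [0, 0, 0],
    [0, 0, 0],
    [0, 0, 0],
    [0, 0, 0],
    [0, 0, 0],
    [0, 0, 0],
    [0, 0, 0]
  ]
}}

```text
clock: 24.7
position: [0.5181, -0.3635, 0.1979]
tool_rot: [3.139, 0.003, 1.848]
force: [0.5, -0.5, 0.2]
grip_width: 0.0403
finger_force: 0.0
```

Run:
```python
from h import *
save('scene','s6.png');save('wrist','w6.png')
b=cv2.imread('pics/s6.png')[130:330,130:400];w=cv2.imread('pics/w6.png')
o=np.zeros((600,800,3),np.uint8);o[:300,:405]=cv2.resize(b,(405,300));o[300:,:400]=cv2.resize(w,(400,300));o[:300,405:795]=cv2.resize(b[70:170,0:130],(390,300));cv2.imwrite('pics/c6.png',o)
```

```text
(no output)
```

View pics/c6.png

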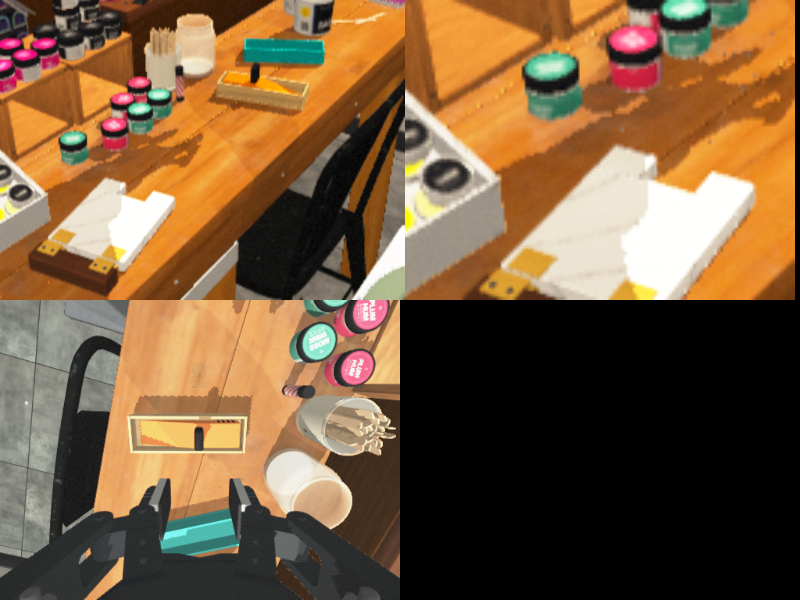

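The slab lies flat, the wedge sits fin up inside the wooden tray (wrist panel, about (190,433)), and the jars and lip stick are still standing. Handing in.

```bash
python3 -c "
from workcell import bot
print(bot.job_done())"
```

```text
the job is handed in; nothing more can be done
None
```

The job is handed in at about 25 s of the 58 s limit: the slab was lowered in slow tugs and lies fully down, the wedge was set down flat and released, then laid fin up inside the wooden tray, and the jars and lip stick are still standing; no verdict was returned.

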